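# Stand the slumped meter and carton back up

### The job

The handheld meter and the small carton have slumped back against the front of the power supply. With the fingertips, push each one forward from behind its upper part, gently, until it tips back onto its bottom and stands upright by itself, its foot about where it is now and clear of the power supply. Do not pick either one up or let it fall over, and leave the bottle, the beaker, the vial and the supply as they are.

Things in the scene. Friction and masses are not known exactly. Their poses are not given: they have to be found in the camera images.
- meter: Handheld meter, black case, grey front with display and dial: a block 50 mm thick (x), 85 wide (y), 165 tall (z), 0.36 kg. Origin: centre of its bottom face; x to its back (supply side), z to its top. It leans back 32 degrees on its lower back edge (x = +25 mm, z = 0). It balances at 17 degrees; pushed past that it drops onto its bottom and rocks; pushed fast it may topple on its face.
- carton: Rigid closed cardboard carton, a block 50 mm thick (x), 95 wide (y), 165 tall (z), 0.3 kg, left or right of the meter. Origin: centre of its bottom face; x to its back (supply side), z to its top. It leans back 32 degrees on its lower back edge (x = +25 mm, z = 0) and behaves like the meter.
- supply: Fixed grey metal box, 220 mm deep (x), 340 wide (y), 85 high, flat top; origin at the centre of its underside, z up; its black front is at x = -110 mm. The meter and carton lean on its top front edge; their top back edges are 140 mm above the table, 34 mm behind the front and 55 mm over the top, so closed fingers fit above the top behind them.
- bottle: Bystander: white plastic bottle, 52 mm diameter, 115 mm tall, standing to the left of the leaning things; origin at the centre of its underside.
- beaker: Bystander: empty glass beaker, 68 mm diameter, 85 mm tall, standing to the right of the leaning things; origin at the centre of its underside.
- vial: Bystander: small white jar, 32 mm diameter, 45 mm tall, standing on the rear half of the power supply's top; origin at the centre of its underside.
Mind the look-alikes: they are no part of the job. Of the things shaped like the meter, the black one is meant.

How it is judged (in metres and radians):
At the end, for the whole second after the job is handed in: Meter and carton each stand upright (within 3.4 degrees) and still (at most trembling) on their bottom faces on the table (bottom centre below 6 mm), their bottom centres within 50 mm of where they were, touching the power supply nowhere (angle between each of meter, carton's own z axis and vertical below 0.06 rad and distance of each of meter, carton from where it was at the start of the episode below 0.05 m and height (world z) of each of meter, carton below 0.006 m and contact force between each of meter, carton and supply below 0.05 N and linear speed of each of meter, carton below 0.02 m/s and angular speed of each of meter, carton below 0.6 rad/s).
It fails at once if the meter or the carton is lifted (bottom centre more than 35 mm above the table) (height (world z) of any of meter, carton above 0.035 m).
It fails at once if the meter or the carton is knocked flat (tilted over 57 degrees) (angle between any of meter, carton's own z axis and vertical above 1 rad).
It fails at once if the bottle, beaker or vial is moved more than 20 mm or tipped (distance of any of bottle, beaker, vial from where it was at the start of the episode above 0.02 m or angle between any of bottle, beaker, vial's own z axis and vertical above 0.3 rad).
It fails at once if the power supply is pressed hard by the arm (over 25 N) (contact force between supply and the fingers above 25 N or contact force between supply and the arm above 25 N).
It also fails if it takes over 64 s, if anything falls off the work surface, if the arm or the gripper's body presses on something with over 40 N, if the wrist force passes 120 N, or if a joint passes its speed limit or range.

### The arm

A 6-joint arm with a two-finger parallel gripper is mounted at the origin on the work surface. World frame = base frame: x ahead of the robot, y to its left, z up, the work surface at z = 0. Lengths are in mm, angles in degrees, forces in N, time in s.
With the tool pointing down it reaches from about 300 to 850 mm from the base axis. Payload 4.2 kg.
Tool frame: the origin (TCP) lies midway between the tips of the shut fingers; the grasp point (between the pads) lies 19 mm behind it; z points along the fingers, y is the line along which they close (so a half turn about z gives the same grasp; the last joint's range is limited). The gripper opens to 91 mm and grips with 3 to 60 N. Pads are 32 mm wide; open, the fingers measure 118 mm over their backs; the gripper's body (76 mm by 178 mm) begins 60 mm behind the grasp point.
Start: joints at [74.255, 18.312, 89.639, -0, 72.044, -1.146], TCP at [144.932, 556.455, 174.576] pointing down, gripper open.
Joint ranges: [-177.97, 177.97], [-48.28, 115.42], [12.27, 149.76], [-77.06, 257.06], [2.81, 150.46], [-146.56, 146.56]. Speed limits (degrees/s): [147.25, 147.25, 180, 180, 180, 180].

### API

Orientations are given as [roll, pitch, yaw] about the fixed x, y, z axes, in that order (R = Rz(yaw) Ry(pitch) Rx(roll)).
In Python, from workcell import state, grab_frame, camera_model, workorder gives the robot as it stands.
- The arm moves only by the tool carry_out, never from a script. Its argument "commands" is a list of rows, each a list of 7 numbers: the turn, a rotation vector about the tool's x, y, z in degrees, then the shift along the tool's x, y, z in mm, then the opening, from -1 (shut) to 1 (fully open). In form: [[ax, ay, az, dx, dy, dz, hand], ...]. A call has 1 to 20 rows; each row is the pose to reach, as a shift and turn from the pose commanded when the call began, along the tool's axes at that moment; what a row does not reach only later rows make up. A row lasts 1/10 s, in which the tool goes at most 50 mm and 8.59 degrees, less where a joint would pass 70% of its speed; a pose out of reach is approached as far as the arm can. A call with a gripper value outside its range is refused whole. The fingers move at their own pace and stop on an object; "force" is the grip in N (left out, the last holds). Time passes only in rows, so rows that repeat a pose let the fingers close. It gives the time, the measured TCP pose, the force, the opening and the grip force at its end, in the units of the state.
- state(): the state, without advancing time (a new reading comes with each control period).
- grab_frame(name): name is "side" or "top"; returns the picture (400x640x3 uint8, red, green, blue); there is no depth.
- camera_model(name): a dict with "fx", "fy", "cx", "cy" (pixels), "origin" and "rotation" of the camera in the world. Camera axes: x right, y up, looking along -z (the intrinsics and any distortion apply to the point x, -y, -z); pixel columns grow to the right and rows downward; lengths in mm; the calibration is good to about 2 mm. A picture is of the moment at which its call begins. camera_model takes no time and is no camera call.
- workorder.job_done(): hands the job in; it is judged then, once.
The state is a dict: "time_s": time; "qpos": joint angles; "qvel": joint speeds; "effort": joint torques, N m; "ee_pos": TCP position; "ee_rot": TCP orientation; "force": force on the tool from outside, world axes, zero at the start; "torque": the same for the moment, N m; "gripper_width": finger opening in mm; "gripper_force": force on a finger pad.
Only numpy, scipy, OpenCV 4.12 (cv2) and the standard library are available. Lean on these libraries where they do the work, as an engineer would, in place of code of your own. Each camera call takes 0.05 s, during which the arm holds its last target. There are 200 camera calls.

## Working session

There is one attempt and no reset: what is moved stays moved. The work goes in short steps, Python scripts to look and compute and a tool call to move; the robot and the scene stay as the last step left them, time stands still between calls to the robot, and variables do not carry over. Pictures are saved under pics/ and viewed, at most 10 in all, crops included, and the job is handed in when it is done.

Besides the shell and the picture viewer there is one more tool, called after ">>>" as name(argument=value, ...) on one line, values as JSON. carry_out: Moves the arm, as the interface text tells. Its arguments: {"type":"object","properties":{"commands":{"type":"array"},"force":{"type":"number"}},"required":["commands"]}

```bash
mkdir -p pics; python3 - <<'E'
from workcell import *
import cv2
for n in("side","top"):
    cv2.imwrite(f"pics/{n}0.png",cv2.cvtColor(grab_frame(n),cv2.COLOR_RGB2BGR)); print(camera_model(n))
s=state();print(s['time_s'],s['ee_pos'],s['ee_rot'],s['gripper_width'])
E
```

```text
{'fx': 410.9340603852876, 'fy': 410.9340603852876, 'cx': 319.74132296434186, 'cy': 200.74666541824274, 'origin': array([ 376.39192828,  666.85918813, 1028.82280311]), 'rotation': array([  39.36482649,    0.78153226, -171.7875996 ])}
{'fx': 509.33104235532295, 'fy': 509.33104235532295, 'cx': 317.84231301838327, 'cy': 202.53896879887654, 'origin': array([ 362.16934003,  -74.1028209 , 1582.42915639]), 'rotation': array([  4.6687009 ,  -0.29070933, -91.11247789])}
0.1 [144.79439435 555.93983265 173.82797742] [-1.79910604e+02 -1.46522109e-03  1.65400771e+02] 90.76984274133868
```

View pics/side0.png

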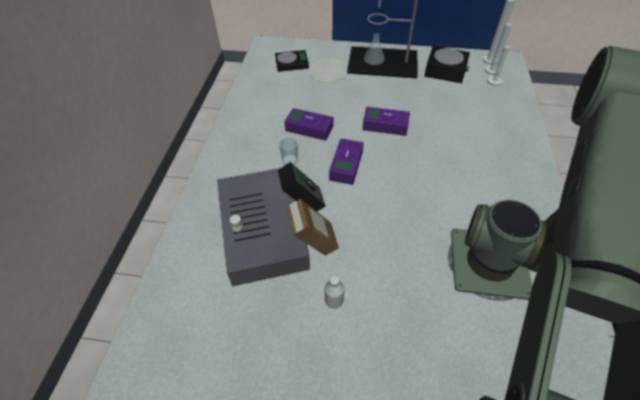

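View pics/top0.png

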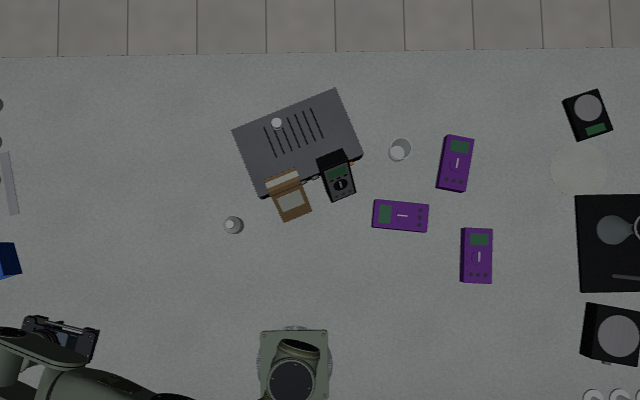

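The top view shows the black meter leaning on the supply at (337,176) and the carton at (289,196). Three purple look-alikes stand at (455,163), (400,216) and (477,255). The black one touching the supply matches the description, so I'll confirm it in an enlarged crop.

```bash
python3 - <<'E'
import cv2
a=cv2.imread("pics/top0.png")[80:230,220:420]
cv2.imwrite("pics/topc.png",cv2.resize(a,None,fx=4,fy=4,interpolation=cv2.INTER_CUBIC))
a=cv2.imread("pics/side0.png")[130:290,205:355]
cv2.imwrite("pics/sidec.png",cv2.resize(a,None,fx=3.75,fy=3.75,interpolation=cv2.INTER_CUBIC))
E
```

```text
(no output)
```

View pics/topc.png

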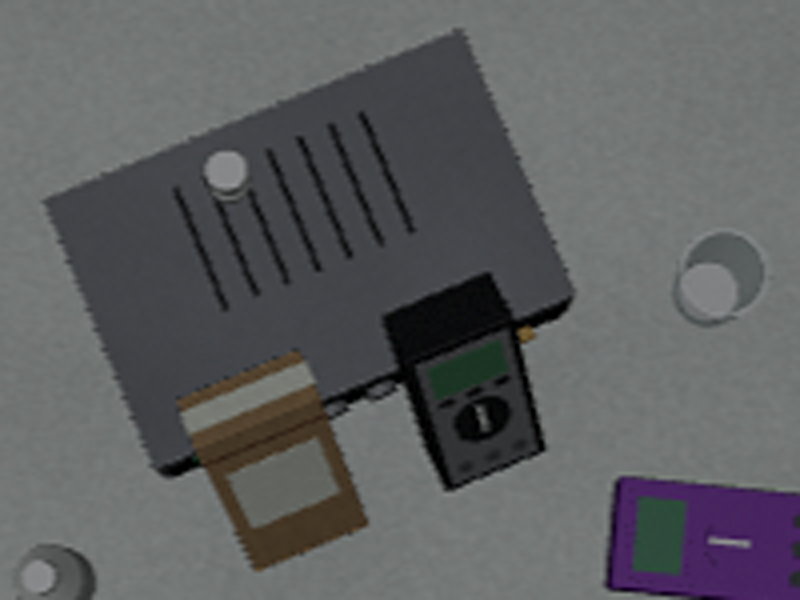

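View pics/sidec.png

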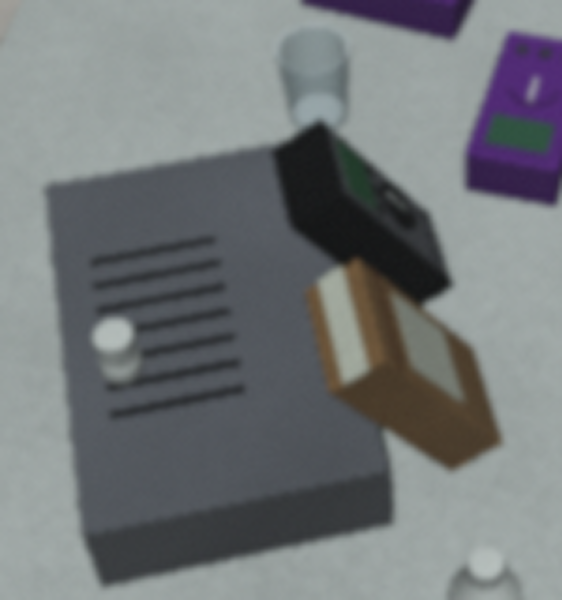

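Confirmed: the black meter has a grey front, display and dial, with top-crop back-top corners at (383,318) and (490,272). The carton's back-top corners are at (178,402) and (298,352). Next I'll measure positions.

```bash
cat > h.py <<'E'
import numpy as np
from scipy.spatial.transform import Rotation as R
from workcell import *
def ray(n,px,z):
    c=camera_model(n); u,v=px
    d=R.from_euler('xyz',c['rotation'],degrees=True).as_matrix()@[(u-c['cx'])/c['fx'],-(v-c['cy'])/c['fy'],-1]
    o=np.array(c['origin']); return o+d*(z-o[2])/d[2]
def tc(p,z): return ray('top',(p[0]/4+220-.375,p[1]/4+80-.375),z)
def sc(p,z): return ray('side',(p[0]/3.75+205-.37,p[1]/3.75+130-.37),z)
E
python3 - <<'E'
from h import *
np.set_printoptions(precision=1,suppress=True)
def seg(n,f,a,b,z):
    a,b=f(a,z),f(b,z); d=b-a; print(n,a[:2],b[:2],'mid',((a+b)/2)[:2],'len',np.hypot(*d[:2]),'ang',np.degrees(np.arctan2(d[1],d[0])))
seg('m back top',tc,(383,318),(490,272),140)
seg('m front top',tc,(407,362),(512,325),166.5)
seg('m front bot',tc,(450,488),(545,450),26.5)
seg('c back top',tc,(178,402),(298,352),140)
seg('c front top',tc,(205,462),(323,410),166.5)
seg('c front bot',tc,(260,570),(367,523),26.5)
seg('s rear',tc,(45,200),(460,30),85)
seg('s front',tc,(160,468),(573,295),85)
seg('s left',tc,(45,200),(160,468),85)
seg('side m back top',sc,(290,222),(274,150),140)
seg('side m front top',sc,(365,262),(322,122),166.5)
seg('side c back top',sc,(332,388),(306,292),140)
seg('side c front top',sc,(382,362),(357,260),166.5)
seg('side c front bot',sc,(452,468),(500,440),0)
for n,p,z in(('vial',(227,170),45),('bottle top',(38,577),115),('beaker',(722,270),85)): print(n,tc(p,z))
print(sc((113,333),45+85),tc((227,170),130))
E
```

```text
m back top [604.5 -79.1] [ 636.4 -156.4] mid [ 620.5 -117.7] len 83.63987181182026 ang -67.58929217594162
m front top [568.6 -95.2] [ 593.4 -169.5] mid [ 581.  -132.3] len 78.28659092652498 ang -71.51401491724666
m front bot [ 491.  -128.3] [ 518.9 -201.9] mid [ 505.  -165.1] len 78.6856020582126 ang -69.24273422754726
c back top [546.8  68.1] [581.1 -17.9] mid [564.   25.1] len 92.63656533958824 ang -68.23567171480441
c front top [500.9  47.1] [535.9 -35.8] mid [518.4   5.7] len 89.99600463277778 ang -67.13112679573767
c front bot [431.   18.1] [465.4 -64.2] mid [448.2 -23. ] len 89.24456503406253 ang -67.3284038097739
s rear [707.3 171. ] [ 831.3 -141.3] mid [769.3  14.9] len 335.98673892364195 ang -68.33989758706083
s front [505.1  87.4] [ 628.4 -220.9] mid [566.8 -66.8] len 331.986215244098 ang -68.18184303186607
s left [707.3 171. ] [505.1  87.4] mid [606.2 129.2] len 218.88641980409955 ang -157.53504326965816
side m back top [606.4 -82.7] [ 634.3 -155.7] mid [ 620.4 -119.2] len 78.16268736742916 ang -69.06268404568657
side m front top [537.7 -29.7] [ 595.5 -165.8] mid [566.6 -97.8] len 147.88352967229196 ang -67.01244540908358
side c back top [546.2  65. ] [581.  -17.1] mid [563.6  24. ] len 89.15063917314647 ang -67.02152021964407
side c front top [510.9  56.9] [543.8 -30.8] mid [527.4  13.1] len 93.66256101423988 ang -69.42316690354008
side c front bot [466.1  32.3] [432.    1.6] mid [449.1  17. ] len 45.8888947584503 ang -137.99727108333892
vial [737.4  38.   45. ]
bottle top [425.1 172.6 115. ]
beaker [ 645.2 -332.3   85. ]
[716.   31.5 130. ] [716.6  31.8 130. ]
```

Both cameras agree: the edges match the known sizes and the supply faces 21.8° in yaw. I'll lift first, then move with the fingers shut to above and behind the meter's top edge, with tool x along the supply's depth.

>>> carry_out(commands=[[0,0,0,0,0,-126,-1],[0,0,0,0,0,-126,-1],[0,0,0,0,0,-126,-1],[0,0,143.6,-654,-515,-126,-1],[0,0,143.6,-654,-515,-126,-1],[0,0,143.6,-654,-515,-126,-1],[0,0,143.6,-654,-515,-126,-1],[0,0,143.6,-654,-515,-126,-1],[0,0,143.6,-654,-515,-126,-1],[0,0,143.6,-654,-515,-126,-1],[0,0,143.6,-654,-515,-126,-1],[0,0,143.6,-654,-515,-126,-1],[0,0,143.6,-654,-515,-126,-1],[0,0,143.6,-654,-515,-126,-1],[0,0,143.6,-654,-515,-126,-1],[0,0,143.6,-654,-515,-126,-1],[0,0,143.6,-654,-515,-126,-1],[0,0,143.6,-654,-515,-126,-1],[0,0,143.6,-654,-515,-126,-1],[0,0,143.6,-654,-515,-126,-1]])

```text
time_s: 2.1
ee_pos: [649.2, -109.9, 299.0]
ee_rot: [-180.0, 0.1, 21.4]
force: [-0.1, 0.6, 0.1]
gripper_width: 0.5
gripper_force: 0.0
```

>>> carry_out(commands=[[0,0,0,0,0,0,-1],[0,0,0,0,0,40,-1],[0,0,0,0,0,80,-1],[0,0,0,0,0,110,-1],[0,0,0,0,0,130,-1],[0,0,0,0,0,150,-1],[0,0,0,0,0,170,-1],[0,0,0,0,0,184,-1],[0,0,0,0,0,184,-1],[0,0,0,0,0,184,-1]])

```text
time_s: 3.1
ee_pos: [648.1, -106.4, 117.0]
ee_rot: [180.0, -0.0, 21.8]
force: [-0.3, 0.0, -0.1]
gripper_width: 0.1
gripper_force: 0.0
```

```bash
python3 - <<'E'
from workcell import *
import cv2
a=cv2.cvtColor(grab_frame("side"),cv2.COLOR_RGB2BGR)[130:290,205:355]
cv2.imwrite("pics/s1.png",cv2.resize(a,None,fx=3.75,fy=3.75,interpolation=cv2.INTER_CUBIC))
E
```

```text
(no output)
```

View pics/s1.png

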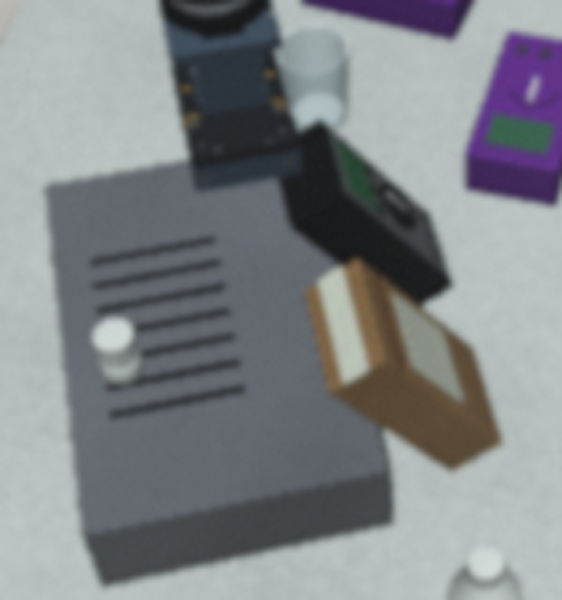

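The shut fingers (crop 190–300, 130–185) hang just behind the meter's top edge. Now a slow push.

>>> carry_out(commands=[[0,0,0,-4,0,0,-1],[0,0,0,-8,0,0,-1],[0,0,0,-10,0,0,-1],[0,0,0,-12,0,0,-1],[0,0,0,-14,0,0,-1],[0,0,0,-16,0,0,-1],[0,0,0,-18,0,0,-1],[0,0,0,-20,0,0,-1],[0,0,0,-22,0,0,-1],[0,0,0,-24,0,0,-1],[0,0,0,-26,0,0,-1],[0,0,0,-28,0,0,-1],[0,0,0,-30,0,0,-1],[0,0,0,-32,0,0,-1],[0,0,0,-34,0,0,-1],[0,0,0,-36,0,0,-1],[0,0,0,-38,0,0,-1],[0,0,0,-40,0,0,-1]])

```text
time_s: 4.95
ee_pos: [612.0, -121.6, 117.6]
ee_rot: [179.9, -0.2, 21.8]
force: [2.8, 1.0, 5.1]
gripper_width: 0.3
gripper_force: 3.0
```

```bash
python3 - <<'E'
from workcell import *
import cv2
a=cv2.cvtColor(grab_frame("side"),cv2.COLOR_RGB2BGR)[130:290,205:355]
cv2.imwrite("pics/s2.png",cv2.resize(a,None,fx=3.75,fy=3.75,interpolation=cv2.INTER_CUBIC))
s=state();print(s['force'],s['torque'])
E
```

```text
[1.16784187 1.23149844 5.71059872] [ 0.07546051 -0.1629245   0.02778238]
```

View pics/s2.png

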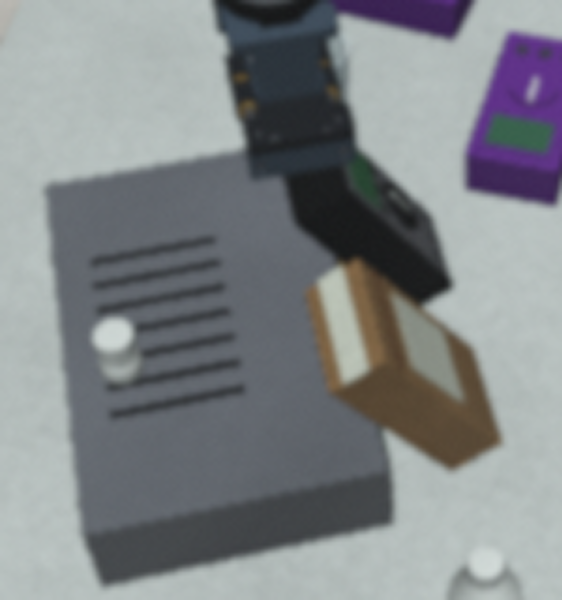

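```bash
cat >> h.py <<'E'
def proj(n,P):
    c=camera_model(n); q=R.from_euler('xyz',c['rotation'],degrees=True).as_matrix().T@(np.array(P)-c['origin'])
    return np.array([c['cx']-c['fx']*q[0]/q[2],c['cy']+c['fy']*q[1]/q[2]])
N=np.array([.9285,.3714,0]);T=np.array([-.3714,.9285,0]);Z=np.array([0,0,1.])
def block(mid,w,th):  # mid = initial back-top mid; pivot fixed; returns corners at tilt th, left side (+T): back-top, front-top, front-bot
    a=np.radians(32);p=np.array([*mid,0])-N*165*np.sin(a); a=np.radians(th)
    u=np.sin(a)*N+np.cos(a)*Z; f=-np.cos(a)*N+np.sin(a)*Z
    return [p+s*T*w/2+k for s in(1,-1) for k in(165*u,165*u+50*f,50*f)]
E
python3 - <<'E'
from h import *
import cv2
np.set_printoptions(precision=0,suppress=True)
f=lambda P:(proj('side',P)-[205,130]+.37)*3.75
for th in(32,24,18): print(th,*[f(P) for P in block((620.4,-118.5),85,th)])
for tcp in((648,-106,117),(612,-122,117.6)):
    print('body',*[f(np.array(tcp)+N*a*38+T*b*89+Z*79) for a in(-1,1) for b in(-1,1)],'tip',f(tcp),*[f(np.array(tcp)+N*a*16+T*13) for a in(-1,1)])
cv2.imwrite("pics/t2.png",cv2.resize(cv2.cvtColor(grab_frame("top"),cv2.COLOR_RGB2BGR)[100:220,250:410],None,fx=5,fy=5,interpolation=cv2.INTER_CUBIC))
E
```

```text
32 [291. 226.] [344. 192.] [456. 286.] [272. 148.] [322. 115.] [432. 212.]
24 [316. 212.] [374. 183.] [460. 290.] [296. 134.] [351. 105.] [436. 216.]
18 [337. 202.] [397. 177.] [462. 293.] [316. 125.] [373. 100.] [438. 219.]
body [266.  57.] [307. 222.] [170.  73.] [202. 241.] tip [247. 214.] [270. 222.] [229. 230.]
body [314.  46.] [361. 209.] [219.  63.] [256. 229.] tip [295. 203.] [318. 211.] [278. 218.]
```

View pics/t2.png

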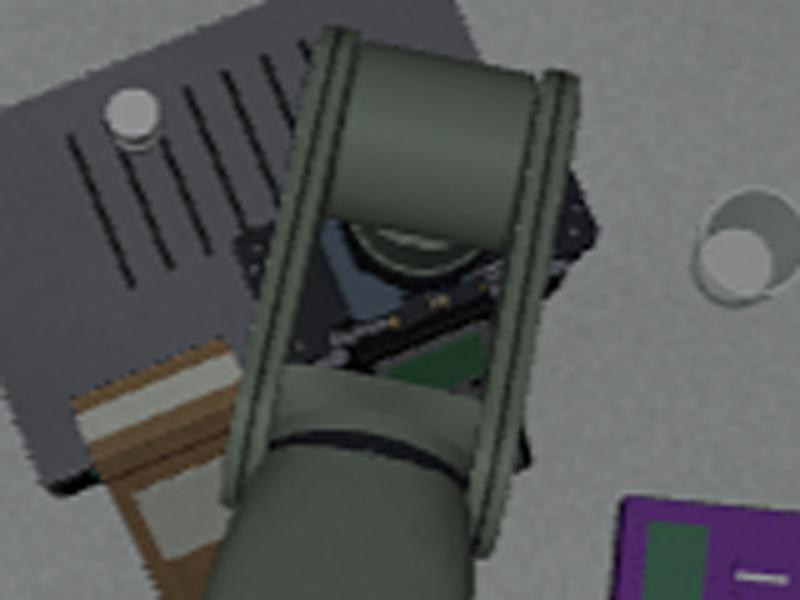

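```bash
python3 - <<'E'
from h import *
from scipy.optimize import least_squares
np.set_printoptions(precision=1,suppress=True)
def tri(s,t):
    s=np.array(s)/3.75+[205-.37,130-.37]; t=np.array(t)/5+[250-.4,100-.4]
    r=least_squares(lambda P:np.r_[proj('side',P)-s,proj('top',P)-t],[600,-100,200]); return r.x,r.fun
tcp=np.array([612,-122,117.6])
for s,t in(((355,155),(300,365)),((250,175),(235,240))):
    P,e=tri(s,t); d=P-tcp; print(P,'N,T,Z',d@N,d@T,d[2],e)
g=lambda P:(proj('top',P)-[250,100]+.4)*5
print('top pred body',*[g(tcp+N*a*38+T*b*89+Z*79) for a in(-1,1) for b in(-1,1)],g(tcp))
for th in(32,24,18): print(th,*[g(P) for P in block((620.4,-118.5),85,th)])
s=state();print(s['time_s'],s['ee_pos'],s['qpos'],s['force'])
E
```

```text
[549.2 -62.9 243.2] N,T,Z -36.41068136826454 78.20463240957882 125.60098278224282 [-0.8 -0.1  0.1  0.8]
[616.2 -29.8 248.6] N,T,Z 38.14561393074534 84.08223544304127 130.97366746519157 [-0.7 -0.1  0.1  0.7]
top pred body [582.3 266.5] [284.3 391.2] [527.9 141.2] [230.8 264.9] [402.5 290. ]
32 [328.8 297.5] [358.2 358.6] [411.2 521.5] [465.4 240.5] [497.5 300.3] [538.5 467.8]
24 [342.8 327. ] [374.8 396.1] [412.9 527.2] [480.4 269.5] [514.7 337.4] [539.8 473.7]
18 [353.9 351.4] [387.5 425.3] [413.9 530.6] [492.3 293.5] [527.6 366.5] [540.3 477.3]
5.05 [ 611.8 -121.6  117.7] [-12.3  24.8  88.    0.   67.   55.9] [2.  0.5 4.6]
```

Neither picture shows the fingers where the tip should project, and the meter hasn't moved. The +z/+n force matches the tip riding on the meter's slanted top face. The gripper body also triangulates about 46 mm higher than the reported pose implies, so the true tip is roughly 40 mm above the reported TCP. I'll lift off, retreat, then go down in guarded steps.

>>> carry_out(commands=[[0,0,0,0,0,-8,-1],[0,0,0,10,0,-15,-1],[0,0,0,25,0,-15,-1],[0,0,0,42,0,-15,-1],[0,0,0,42,0,0,-1],[0,0,0,42,0,15,-1],[0,0,0,42,0,24,-1],[0,0,0,42,0,28,-1],[0,0,0,42,0,30,-1],[0,0,0,42,0,30,-1]])

```text
time_s: 6.05
ee_pos: [649.9, -106.1, 86.8]
ee_rot: [180.0, -0.0, 21.8]
force: [0.2, -0.3, 0.4]
gripper_width: 0.5
gripper_force: 0.0
```

>>> carry_out(commands=[[0,0,0,0,0,1,-1],[0,0,0,0,0,2,-1],[0,0,0,0,0,3,-1],[0,0,0,0,0,4,-1],[0,0,0,0,0,4,-1]])

```text
time_s: 6.55
ee_pos: [649.8, -106.0, 82.4]
ee_rot: [-180.0, 0.0, 21.8]
force: [0.1, 0.8, 0.6]
gripper_width: 0.4
gripper_force: 0.0
```

No contact at a reported 82.4, which is below the 85 mm top, so the tip does sit higher than reported. A picture will show how much.

```bash
python3 - <<'E'
from h import *
import cv2
a=cv2.cvtColor(grab_frame("side"),cv2.COLOR_RGB2BGR)[140:240,205:305]
cv2.imwrite("pics/s3.png",cv2.convertScaleAbs(cv2.resize(a,None,fx=6,fy=6,interpolation=cv2.INTER_CUBIC),alpha=1.6))
t=np.array([649.8,-106,82.4])
for z in(0,20,40,50): print(z,*[(proj('side',t+N*x+T*13+Z*z)-[205,140]+.4)*6 for x in(-16,16)])
E
```

```text
0 [434.45559317 340.42863764] [371.33745226 352.49557713]
20 [430.66114555 314.50119604] [366.72764688 326.62680215]
40 [426.76944865 287.90925058] [361.99925865 300.09257758]
50 [424.78595586 274.35605423] [359.58915682 286.56784567]
```

View pics/s3.png

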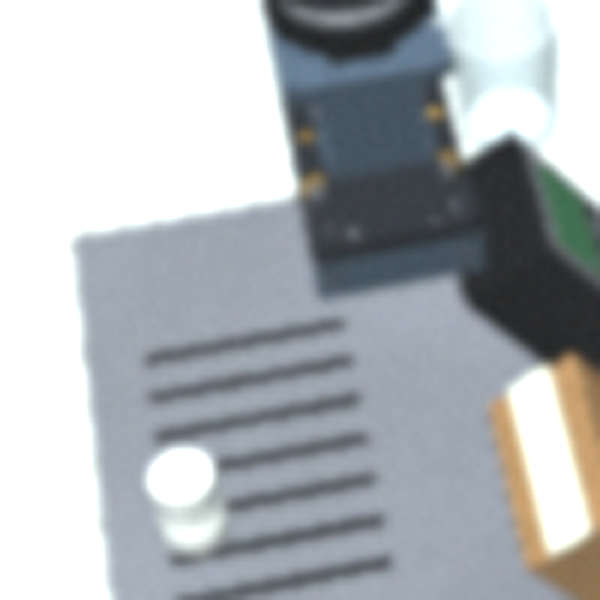

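The tip is still hidden behind the body edge at (325,298)–(490,262), so the offset is about 43 mm and the tip is near z = 125. I'll go 12 mm lower, to about 113, and push again slowly.

>>> carry_out(commands=[[0,0,0,0,0,4,-1],[0,0,0,0,0,8,-1],[0,0,0,0,0,12,-1],[0,0,0,-4,0,12,-1],[0,0,0,-8,0,12,-1],[0,0,0,-12,0,12,-1],[0,0,0,-14,0,12,-1],[0,0,0,-16,0,12,-1],[0,0,0,-18,0,12,-1],[0,0,0,-20,0,12,-1],[0,0,0,-22,0,12,-1],[0,0,0,-24,0,12,-1]])

```text
time_s: 7.8
ee_pos: [627.3, -115.0, 70.4]
ee_rot: [-180.0, 0.0, 21.8]
force: [0.3, 0.4, 1.3]
gripper_width: 0.7
gripper_force: 0.3
```

>>> carry_out(commands=[[0,0,0,-2,0,0,-1],[0,0,0,-4,0,0,-1],[0,0,0,-6,0,0,-1],[0,0,0,-8,0,0,-1],[0,0,0,-10,0,0,-1],[0,0,0,-12,0,0,-1],[0,0,0,-14,0,0,-1],[0,0,0,-16,0,0,-1],[0,0,0,-18,0,0,-1],[0,0,0,-20,0,0,-1]])

```text
time_s: 8.8
ee_pos: [608.8, -122.4, 70.5]
ee_rot: [-180.0, 0.0, 21.8]
force: [0.2, 0.5, -0.2]
gripper_width: 0.6
gripper_force: 0.1
```

```bash
cat > g.py <<'E'
from h import *
import cv2,sys
a=cv2.cvtColor(grab_frame("side"),cv2.COLOR_RGB2BGR)[130:290,205:355]
cv2.imwrite(sys.argv[1],cv2.convertScaleAbs(cv2.resize(a,None,fx=3.75,fy=3.75,interpolation=cv2.INTER_CUBIC),alpha=1.5))
E
python3 g.py pics/s4.png
```

```text
(no output)
```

View pics/s4.png

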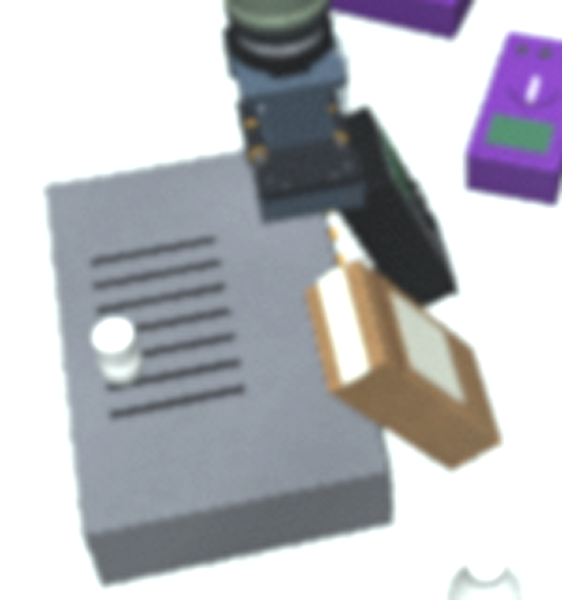

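The meter is now tipping: its far front-top corner is at (370,108), about 19°. I'll push past balance and then hold.

>>> carry_out(commands=[[0,0,0,-2,0,0,-1],[0,0,0,-4,0,0,-1],[0,0,0,-6,0,0,-1],[0,0,0,-7,0,0,-1],[0,0,0,-8,0,0,-1],[0,0,0,-9,0,0,-1],[0,0,0,-10,0,0,-1],[0,0,0,-11,0,0,-1],[0,0,0,-12,0,0,-1],[0,0,0,-13,0,0,-1],[0,0,0,-14,0,0,-1],[0,0,0,-15,0,0,-1],[0,0,0,-16,0,0,-1],[0,0,0,-17,0,0,-1],[0,0,0,-18,0,0,-1],[0,0,0,-18,0,0,-1],[0,0,0,-18,0,0,-1],[0,0,0,-18,0,0,-1],[0,0,0,-18,0,0,-1],[0,0,0,-18,0,0,-1]])

```text
time_s: 10.85
ee_pos: [592.3, -129.0, 70.5]
ee_rot: [-180.0, -0.0, 21.8]
force: [-0.9, 0.9, -0.4]
gripper_width: 0.7
gripper_force: 0.0
```

```bash
cat > chk.py <<'E'
# where the side-view pixels changed versus the start picture, against predicted upright corners
from h import *
import cv2,sys
np.set_printoptions(precision=1,suppress=True)
im=grab_frame("side"); cv2.imwrite("pics/%s.png"%sys.argv[1],cv2.cvtColor(im,cv2.COLOR_RGB2BGR))
for n,m,w in(('meter',(620.4,-118.5),85),('carton',(563.8,24.5),95)):
  hsv=cv2.cvtColor(im,cv2.COLOR_RGB2HSV).astype(int)
  B=(im.max(2)<45) if n=='meter' else ((hsv[...,0]>5)&(hsv[...,0]<25)&(hsv[...,1]>90))
  B[:, :240]=0;B[:,380:]=0;B[:130]=0;B[280:]=0
  c=cv2.findContours(B.astype('uint8'),cv2.RETR_EXTERNAL,cv2.CHAIN_APPROX_SIMPLE)[0]
  c=max(c,key=cv2.contourArea); print(n,cv2.contourArea(c),'box',cv2.boundingRect(c),cv2.approxPolyDP(c,2.5,True)[:,0].tolist())
  for th in(10,0): print(th,*[proj('side',P) for P in block(m,w,th)])
E
python3 chk.py m1; python3 -c "
from workcell import *
print(state()['force'])"
```

```text
meter 987.5 box (281, 158, 46, 53) [[283, 171], [281, 175], [290, 177], [282, 181], [307, 177], [312, 206], [317, 210], [326, 208], [324, 177], [317, 158], [302, 161], [305, 166], [302, 169]]
10 [302.  180.8] [318.8 175.6] [328.4 209. ] [296.1 160.2] [312.1 155.2] [322.  189.3]
0 [311.8 178.4] [328.8 175.2] [328.7 210.6] [305.4 157.9] [321.8 155. ] [322.3 191. ]
carton 760.0 box (287, 201, 50, 53) [[287, 208], [294, 234], [325, 253], [336, 247], [326, 221], [329, 238], [316, 231], [308, 207], [301, 201], [298, 204], [305, 228], [300, 233], [294, 231]]
10 [314.5 224.7] [332.9 219. ] [341.7 250.5] [306.7 197.6] [324.  192.1] [333.4 224.9]
0 [325.2 222. ] [343.7 218.2] [341.9 252. ] [316.8 195. ] [334.4 191.6] [333.6 226.5]
[0.03781631 0.07942871 0.51547187]
```

The meter has dropped upright: near top-front (324,177) over bottom (326,208), with no contact force. Now I'll retreat, lift, shift over to behind the carton and lower again.

>>> carry_out(commands=[[0,0,0,10,0,0,-1],[0,0,0,30,0,0,-1],[0,0,0,55,0,-10,-1],[0,0,0,65,0,-50,-1],[0,0,0,65,-40,-60,-1],[0,0,0,65,-80,-60,-1],[0,0,0,65,-120,-60,-1],[0,0,0,65,-153,-60,-1],[0,0,0,65,-153,-60,-1],[0,0,0,65,-153,-40,-1],[0,0,0,65,-153,-20,-1],[0,0,0,65,-153,-10,-1],[0,0,0,65,-153,0,-1],[0,0,0,65,-153,0,-1]])

```text
time_s: 12.3
ee_pos: [595.4, 36.8, 69.3]
ee_rot: [-180.0, 0.1, 21.8]
force: [-1.0, -0.8, -0.5]
gripper_width: 0.3
gripper_force: 0.0
```

```bash
python3 chk.py m2; python3 -c "
from workcell import *
s=state();print(s['force'],s['ee_pos'])"
```

```text
meter 789.0 box (307, 158, 20, 53) [[318, 158], [307, 161], [312, 205], [322, 210], [326, 209], [326, 176]]
10 [302.  180.8] [318.8 175.6] [328.4 209. ] [296.1 160.2] [312.1 155.2] [322.  189.3]
0 [311.8 178.4] [328.8 175.2] [328.7 210.6] [305.4 157.9] [321.8 155. ] [322.3 191. ]
carton 725.5 box (296, 201, 41, 53) [[298, 201], [305, 228], [296, 235], [325, 253], [336, 247], [329, 224], [325, 221], [330, 237], [324, 237], [312, 227], [308, 207]]
10 [314.5 224.7] [332.9 219. ] [341.7 250.5] [306.7 197.6] [324.  192.1] [333.4 224.9]
0 [325.2 222. ] [343.7 218.2] [341.9 252. ] [316.8 195. ] [334.4 191.6] [333.6 226.5]
[0.89718579 0.22981808 0.28029275] [595.99499543  36.92040345  70.24299982]
```

The meter stands on its own, with its front edge vertical from (326,176) to (326,209). Now I'll push the carton with the same stroke.

>>> carry_out(commands=[[0,0,0,-5,0,0,-1],[0,0,0,-9,0,0,-1],[0,0,0,-12,0,0,-1],[0,0,0,-14,0,0,-1],[0,0,0,-16,0,0,-1],[0,0,0,-18,0,0,-1],[0,0,0,-20,0,0,-1],[0,0,0,-22,0,0,-1],[0,0,0,-24,0,0,-1],[0,0,0,-26,0,0,-1],[0,0,0,-28,0,0,-1],[0,0,0,-30,0,0,-1],[0,0,0,-32,0,0,-1],[0,0,0,-34,0,0,-1],[0,0,0,-36,0,0,-1],[0,0,0,-38,0,0,-1],[0,0,0,-40,0,0,-1],[0,0,0,-42,0,0,-1],[0,0,0,-44,0,0,-1],[0,0,0,-46,0,0,-1]])

```text
time_s: 14.35
ee_pos: [552.9, 20.0, 70.5]
ee_rot: [-180.0, 0.0, 21.8]
force: [-0.1, 0.4, -0.5]
gripper_width: 0.5
gripper_force: 0.1
```

>>> carry_out(commands=[[0,0,0,-2,0,0,-1],[0,0,0,-4,0,0,-1],[0,0,0,-5,0,0,-1],[0,0,0,-6,0,0,-1],[0,0,0,-7,0,0,-1],[0,0,0,-8,0,0,-1],[0,0,0,-9,0,0,-1],[0,0,0,-10,0,0,-1],[0,0,0,-11,0,0,-1],[0,0,0,-12,0,0,-1],[0,0,0,-13,0,0,-1],[0,0,0,-14,0,0,-1],[0,0,0,-15,0,0,-1],[0,0,0,-16,0,0,-1],[0,0,0,-17,0,0,-1],[0,0,0,-18,0,0,-1],[0,0,0,-19,0,0,-1],[0,0,0,-19,0,0,-1],[0,0,0,-19,0,0,-1],[0,0,0,-19,0,0,-1]])

```text
time_s: 16.35
ee_pos: [535.5, 13.0, 70.6]
ee_rot: [-180.0, -0.0, 21.8]
force: [0.2, -0.1, 0.4]
gripper_width: 0.3
gripper_force: 0.0
```

```bash
python3 chk.py c1; python3 -c "
from workcell import *
s=state();print(s['force'],s['ee_pos'])"
```

```text
meter 646.0 box (281, 158, 47, 35) [[327, 191], [327, 176], [320, 158], [312, 159], [313, 172], [304, 180], [292, 181], [281, 175], [282, 182], [297, 192], [312, 183], [317, 185], [318, 192]]
10 [302.  180.8] [318.8 175.6] [328.4 209. ] [296.1 160.2] [312.1 155.2] [322.  189.3]
0 [311.8 178.4] [328.8 175.2] [328.7 210.6] [305.4 157.9] [321.8 155. ] [322.3 191. ]
carton 488.0 box (314, 194, 26, 60) [[329, 194], [336, 221], [329, 224], [324, 222], [314, 197], [315, 207], [322, 217], [327, 253], [339, 249], [337, 217]]
10 [314.5 224.7] [332.9 219. ] [341.7 250.5] [306.7 197.6] [324.  192.1] [333.4 224.9]
0 [325.2 222. ] [343.7 218.2] [341.9 252. ] [316.8 195. ] [334.4 191.6] [333.6 226.5]
[ 0.43645614 -0.38700743  0.49245224] [535.5325605   13.03907547  70.54514075]
```

The carton has dropped onto its bottom. I'll back off, raise the arm clear and look.

>>> carry_out(commands=[[0,0,0,10,0,0,-1],[0,0,0,30,0,0,-1],[0,0,0,55,0,-10,-1],[0,0,0,60,0,-50,-1],[0,0,0,60,0,-100,-1],[0,0,0,60,0,-150,-1],[0,0,0,60,0,-200,-1],[0,0,0,60,-50,-200,-1],[0,0,0,60,-100,-200,-1],[0,0,0,60,-150,-200,-1],[0,0,0,60,-200,-200,-1],[0,0,0,60,-200,-200,-1],[0,0,0,60,-200,-200,-1],[0,0,0,60,-200,-200,-1]])

```text
time_s: 17.8
ee_pos: [517.6, 220.3, 270.5]
ee_rot: [180.0, -0.0, 21.8]
force: [-0.1, 0.6, 0.7]
gripper_width: 0.3
gripper_force: 0.0
```

```bash
python3 chk.py c2; python3 - <<'E'
from h import *
import cv2
s=cv2.imread('pics/c2.png')[130:290,205:355]; t=cv2.cvtColor(grab_frame("top"),cv2.COLOR_RGB2BGR)[110:230,225:425]
s=cv2.resize(s,(340,363),interpolation=2); t=cv2.resize(t,(460,276),interpolation=2)
o=np.zeros((363,800,3),'uint8'); o[:,:340]=s; o[:276,340:]=t
cv2.imwrite('pics/fin.png',cv2.convertScaleAbs(o,alpha=1.4))
E
```

```text
meter 1079.0 box (256, 131, 44, 33) [[294, 134], [286, 131], [267, 134], [257, 145], [258, 156], [270, 163], [290, 159], [299, 149], [299, 141]]
10 [302.  180.8] [318.8 175.6] [328.4 209. ] [296.1 160.2] [312.1 155.2] [322.  189.3]
0 [311.8 178.4] [328.8 175.2] [328.7 210.6] [305.4 157.9] [321.8 155. ] [322.3 191. ]
carton 590.5 box (316, 194, 25, 60) [[332, 194], [339, 218], [335, 223], [327, 221], [320, 197], [316, 196], [324, 223], [327, 253], [339, 250], [340, 216]]
10 [314.5 224.7] [332.9 219. ] [341.7 250.5] [306.7 197.6] [324.  192.1] [333.4 224.9]
0 [325.2 222. ] [343.7 218.2] [341.9 252. ] [316.8 195. ] [334.4 191.6] [333.6 226.5]
```

View pics/fin.png

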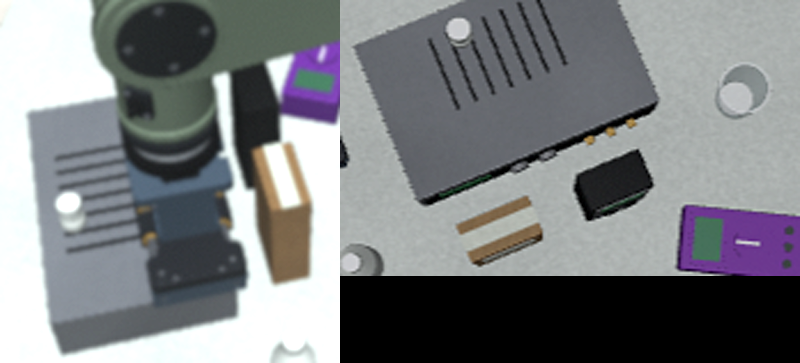

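Both stand upright and clear of the supply: the carton at (500,230) and the meter at (613,185) in the right panel. The bottle, beaker and vial look undisturbed. I'll let things settle briefly, then hand in.

>>> carry_out(commands=[[0,0,0,0,0,0,-1],[0,0,0,0,0,0,-1],[0,0,0,0,0,0,-1],[0,0,0,0,0,0,-1],[0,0,0,0,0,0,-1],[0,0,0,0,0,0,-1],[0,0,0,0,0,0,-1],[0,0,0,0,0,0,-1],[0,0,0,0,0,0,-1],[0,0,0,0,0,0,-1]])

```text
time_s: 18.9
ee_pos: [516.9, 221.0, 270.5]
ee_rot: [-180.0, -0.0, 21.8]
force: [-0.3, 0.1, -0.6]
gripper_width: 0.3
gripper_force: 0.0
```

```bash
python3 -c "
from workcell import workorder
print(workorder.job_done())"
```

```text
the job is handed in; nothing more can be done
None
```

I tipped the meter and carton back onto their bottoms and handed the job in at 18.9 s; no verdict came back, but the last pictures show both upright and clear of the supply, with the bottle, beaker and vial apparently undisturbed.

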